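# Lay the plywood rabbit down against the stop

## Robot

A 6-joint arm with a two-finger parallel gripper is mounted at the origin on the work surface. World frame = base frame: x ahead of the robot, y to its left, z up, the work surface at z = 0. Lengths are in mm, angles in rad, forces in N, time in s.
With the tool pointing down it reaches from about 350 to 875 mm from the base axis. Payload 4.2 kg.
Tool frame: the origin (TCP) lies on the mounting face of the last link; the fingertips stand 173 mm ahead of it and the grasp point (between the pads) lies grip_point_offset ahead of it (grip_point_offset is the distance from the TCP to the grasp point, in mm); z points along the fingers, y is the line along which they close (so a half turn about z gives the same grasp; the last joint's range is limited). The gripper opens to 85 mm and grips with 20 to 120 N. Pads are 22 mm wide; open, the fingers measure 114 mm over their backs; the gripper's body (76 mm by 85 mm) begins 54 mm behind the grasp point. The pads swing forward as they close: fully open they stand 13 mm farther back than shut.
Start: joints at [1.422, 0.385, 0.008, 0, -1.194, -0.259], TCP at [247.836, 573.74, 404.712] pointing down, gripper open.
Joint ranges: [-3.14, 3.14], [-1.21, 2.06], [-1.07, 1.41], [-3.16, 2.05], [-2.99, -0.16], [-3.1, 3.1]. Speed limits (rad/s): [2.79, 2.79, 3.14, 3.14, 3.14, 3.14].

## Interface

Orientations are given as a unit quaternion [x, y, z, w].
In Python, from bench import read_state, get_image, job_done, recognise, place_of, grip_point_offset gives the robot as it stands. The module is installed in compiled form; this text tells all that it offers.
- The arm moves only by the tool carry_out, never from a script. Its arguments are lists of equal length, an entry for each row: "slide": the shift along the tool's x, y, z in m, a list of three; "roll": the turn about the tool's z in degrees; "claw": the finger opening in m, from 0 to 0.0854. A call has 1 to 8 rows; each row is the pose to reach, as a shift and turn from the pose commanded when the call began, along the tool's axes at that moment; what a row does not reach only later rows make up. A row lasts 1/8 s, in which the tool goes at most 62.5 mm and 10.7 degrees, less where a joint would pass 70% of its speed; a pose out of reach is approached as far as the arm can. A call with a gripper value outside its range is refused whole. The fingers move at their own pace and stop on an object; the grip force is fixed at half the most. Time passes only in rows, so rows that repeat a pose let the fingers close. It gives the time, the measured TCP pose, the force, the opening and the grip force at its end, in the units of the state.
- read_state(): the state, without advancing time (a new reading comes with each control period).
- get_image(name): name is "scene" or "top" or "wrist"; returns a dict with "img" (384x512x3 uint8, red, green, blue), "z_map" (384x512 float32, mm along the optical axis (not along the pixel's ray), 0 where there is no reading), "mtx" (3x3 intrinsics, pixels), "world_from_camera" (4x4, takes a point from camera to world coordinates); the wrist camera has in their place "T_tool_cam" (4x4, takes a point from camera to tool coordinates, whose origin is the TCP and whose axes are the flange's). Camera axes: x right, y up, looking along -z (the intrinsics and any distortion apply to the point x, -y, -z); pixel columns grow to the right and rows downward; lengths in mm; the calibration is good to about 2 mm. A picture is of the moment at which its call begins: read the wrist's pose just before it.
- job_done(): hands the job in; it is judged then, once.
Trained networks look in a picture, given as the dict that the camera call returned (one of the last four; its "shot" number tells which), for a name from the list of things; names that differ only in an ending like _2 or _b are one class to them, and where a whole thing is asked for, a point or a joint stands for the part that bears it (a point fixed in the world has none). Each returns a list of dicts, best first, with "conf" (0 to 1); they miss things now and then, are a little off and sometimes report something else, mostly with a low value. They report only what shows in the picture. A call takes as long as a camera call. They do not tell look-alikes from the thing itself.
- recognise(picture, thing): "at" ([column, row] in pixels, amid what is visible of it).
- place_of(picture, thing): "at" ([column, row] in pixels: a listed point, or the origin of a listed thing).
The state is a dict: "clock": time; "joints": joint angles; "joint_vel": joint speeds; "joint_efforts": joint torques, N m; "position": TCP position; "ee_rot": TCP orientation; "contact_force": force on the tool from outside, world axes, zero at the start; "wrist_torque": the same for the moment, N m; "gripper_width": finger opening in mm; "grasp_force": force on a finger pad.
Only numpy, scipy, OpenCV 4.12 (cv2) and the standard library are available. Lean on these libraries where they do the work, as an engineer would, in place of code of your own. Each camera call takes 0.05 s, during which the arm holds its last target. There are 200 camera calls.

## Task

The long-eared plywood rabbit has to be laid down for sanding: push it over onto its back, away from the robot, so that it lies flat on the wooden board with its face up, then slide it along the board until the tips of both ears butt against the stop strip along the board's far edge. Do it all by pushing, never picking the rabbit up off the board, and leave the plywood cat standing and the tub, the jar of brushes and the paint can where they are.

Things in the scene. Friction and masses are not known exactly. Their poses are not given: they have to be found in the camera images.
- rabbit: Loose bare plywood cut-out, 24 mm thick, 175 mm tall, about 200 g; flat-bottomed base 100 mm wide, round head centred 108 mm up, two long ears. Origin: centre of the base's underside; x runs from face to back, z from base to ears. Starts upright on the board, face (-x) towards the robot, turned up to 0.5 rad. Pushed on the head it tips over its base's back edge; past 10 degrees it falls.
- ear_left (a point): Centre of the end face of the rabbit's ear on its +y side, 17 mm off its middle, 175 mm from the underside of its base. Each ear is straight and 18 mm wide. When the rabbit lies on its back, its z points along the board to the ear tips.
- ear_right (a point): The same for the ear on its -y side.
- cat: Loose bare plywood cut-out cat, to stay standing: 24 mm thick, 100 mm wide, 135 mm tall, round head with two short pointed ears, upright tail. Stands on the same board beside the rabbit, centres about 160 to 240 mm apart; which is on the left varies. Origin: centre of the underside of its base; axes as the rabbit's, face (-x) towards the robot, turned up to 0.5 rad.
- board: Fixed wooden board (bench hook) on the table, 320 mm (its x) by 460 mm (its y), 12 mm thick, with a fixed stop strip 22 mm wide standing 18 mm above the board along the far (+x) side, over its whole width. Origin: centre of its underside; z up. It is turned up to 0.25 rad. The figures stand on the near part of it.
- stop (a point): Point in the middle of the near face of the stop strip (the face that the ears must meet), 12 mm above the board's top. Axes as the board's: x is square to that face and points away from the rabbit, y runs along the strip.
- tub: Loose closed blue filler tub, 108 x 138 mm, 88 mm tall, standing on the table to the right of the board. Origin: centre of its underside.
- brushes: Loose greenish jar, 72 mm across and 85 mm tall, with paint brushes sticking up to 200 mm, on the table to the left of the board. Origin: centre of its underside.
- paint: Loose closed paint can, 100 mm across, 120 mm tall, on the table to the left of the board, nearer the robot than the jar. Origin: centre of its underside.
Mind the look-alikes: they are no part of the job. Leave any purple or turquoise look-alike of the rabbit alone.

How it is judged:
By the outcome, as a careful person would: the job done as asked, in the order asked, and still so for the second after the job is handed in, with the robot touching nothing.
It also fails if it takes over 42 s, if anything falls off the work surface, if the arm or the gripper's body presses on something with over 40 N, if the wrist force passes 120 N, or if a joint passes its speed limit or range.

## Working session

There is one attempt and no reset: what is moved stays moved. The work goes in short steps, Python scripts to look and compute and a tool call to move; the robot and the scene stay as the last step left them, time stands still between calls to the robot, and variables do not carry over. Pictures are saved under pics/ and viewed, at most 10 in all, crops included, and the job is handed in when it is done.

Besides the shell and the picture viewer there is one more tool, called after ">>>" as name([rows], argument=value, ...), one row to a line, values as JSON. carry_out: Moves the arm, as the interface text tells. Its arguments: {"type":"object","properties":{"slide":{"type":"array"},"roll":{"type":"array"},"claw":{"type":"array"}},"required":["slide","roll","claw"]}

```bash
mkdir -p pics
cat > h.py <<'E'
import numpy as np, cv2
from bench import *
from scipy.spatial.transform import Rotation as R
def pose():
    s=read_state(); T=np.eye(4); T[:3,:3]=R.from_quat(s["ee_rot"]).as_matrix(); T[:3,3]=s["position"]; return T,s
def wfc(p,T=None):
    return np.array(p["world_from_camera"]) if "world_from_camera" in p else T@np.array(p["T_tool_cam"])
def cloud(p,T=None):
    z=p["z_map"].astype(float); h,w=z.shape; K=np.array(p["mtx"]); u,v=np.meshgrid(np.arange(w),np.arange(h))
    c=np.stack([(u-K[0,2])/K[0,0]*z,-(v-K[1,2])/K[1,1]*z,-z,np.ones_like(z)],-1)
    P=(c@wfc(p,T).T)[...,:3]; P[z==0]=np.nan; return P
def onplane(p,uv,zz,T=None):
    K=np.array(p["mtx"]);M=wfc(p,T); d=M[:3,:3]@np.array([(uv[0]-K[0,2])/K[0,0],-(uv[1]-K[1,2])/K[1,1],-1]); o=M[:3,3]
    return o+d*(zz-o[2])/d[2]
def save(p,n): cv2.imwrite("pics/"+n+".png",cv2.cvtColor(p["img"],cv2.COLOR_RGB2BGR))
E
python3 - <<'E'
from h import *
T,s=pose(); print(s["clock"],T.round(3).tolist(),s["gripper_width"],grip_point_offset)
for n in("scene","top"):
    p=get_image(n); save(p,n+"0"); print(n,[k for k in p])
    print(np.array(p["mtx"]).round(1).tolist(),np.array(p["world_from_camera"]).round(3).tolist())
    for t in("rabbit","cat","ear_left","ear_right","stop","board","tub","brushes","paint"):
        print(t,[(np.round(d["at"]).tolist(),round(d["conf"],2)) for d in place_of(p,t)[:3]])
E
```

```text
0.0 [[0.918, -0.397, -0.001, 247.772], [-0.397, -0.918, -0.002, 573.575], [0.0, 0.002, -1.0, 403.655], [0.0, 0.0, 0.0, 1.0]] 85.44764987535679 154.70000000000002
scene ['img', 'z_map', 'mtx', 'world_from_camera', 'shot']
[[356.1, 0.0, 259.3], [0.0, 356.1, 187.2], [0.0, 0.0, 1.0]] [[-0.564, -0.439, 0.7, 1400.078], [0.826, -0.312, 0.47, 562.625], [0.012, 0.843, 0.538, 806.16], [0.0, 0.0, 0.0, 1.0]]
rabbit [([288.0, 224.0], 0.85), ([271.0, 189.0], 0.68), ([322.0, 205.0], 0.57)]
cat [([237.0, 203.0], 0.77)]
ear_left [([296.0, 180.0], 0.67), ([334.0, 166.0], 0.6), ([267.0, 154.0], 0.58)]
ear_right [([322.0, 168.0], 0.87), ([278.0, 154.0], 0.74), ([288.0, 177.0], 0.57)]
stop [([227.0, 248.0], 0.78)]
board [([249.0, 228.0], 0.82)]
tub [([171.0, 175.0], 0.93)]
brushes [([371.0, 299.0], 0.65)]
paint [([414.0, 264.0], 0.64)]
top ['img', 'z_map', 'mtx', 'world_from_camera', 'shot']
[[425.1, 0.0, 249.0], [0.0, 425.1, 191.8], [0.0, 0.0, 1.0]] [[-0.004, 0.998, -0.059, 422.786], [-1.0, -0.003, 0.018, 17.301], [0.018, 0.059, 0.998, 1731.804], [0.0, 0.0, 0.0, 1.0]]
rabbit [([215.0, 242.0], 0.72), ([222.0, 201.0], 0.58), ([268.0, 238.0], 0.54)]
cat [([279.0, 195.0], 0.55), ([368.0, 197.0], 0.37)]
ear_left [([273.0, 234.0], 0.65), ([219.0, 200.0], 0.52), ([206.0, 250.0], 0.5)]
ear_right [([214.0, 243.0], 0.69), ([270.0, 247.0], 0.48), ([228.0, 201.0], 0.45)]
stop [([248.0, 140.0], 0.89)]
board [([248.0, 177.0], 0.7)]
tub [([365.0, 200.0], 0.64)]
brushes [([134.0, 167.0], 0.94), ([368.0, 200.0], 0.62), ([221.0, 196.0], 0.36)]
paint [([117.0, 214.0], 0.8)]
```

View pics/scene0.png

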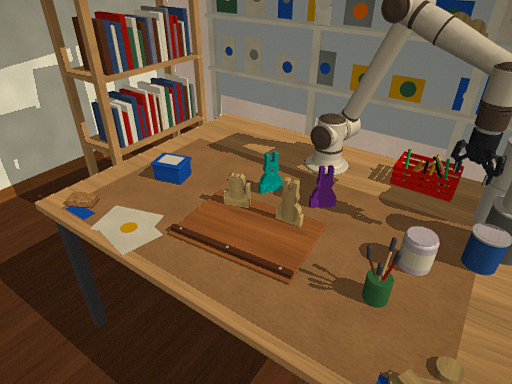

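View pics/top0.png

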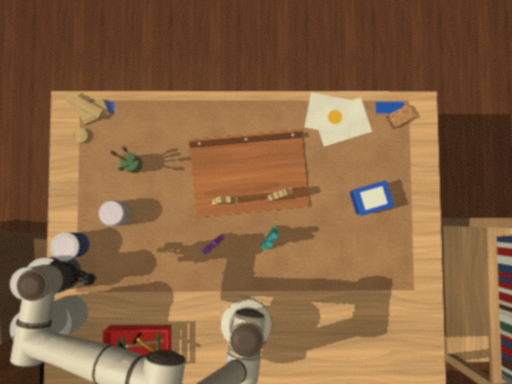

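The bare plywood rabbit stands on the board at top (222,201) / scene (290,205), with the cat to its right at top (280,194). The purple and turquoise look-alikes stand nearer the robot at top (213,244) and (270,238).

Run:
```python
from h import *
A=[];C=[]
for n in("scene","top"):
    p=get_image(n); P=cloud(p); 
    # stop-strip & board corners in top
    if n=="top":
        for t,uv,z in(("stop",(248,140),24),("strip L end",(191,144),30),("strip R end",(303,132),30),("near L",(197,216),12),("near R",(309,206),12)):
            print(t,onplane(p,uv,z).round())
        b=P[(P[...,2]>24)&(P[...,2]<36)&(P[...,0]>540)&(P[...,0]<700)&(abs(P[...,1])<260)]
        print("strip pts",len(b)); print(b[::max(1,len(b)//12)].round())
    A.append(P.reshape(-1,3))
    for name,x0,x1,y0,y1 in(("rabbit",340,460,60,220),("cat",340,480,-170,20)):
        q=P[(P[...,0]>x0)&(P[...,0]<x1)&(P[...,1]>y0)&(P[...,1]<y1)&(P[...,2]>28)&(P[...,2]<230)]
        if len(q)<5: print(n,name,len(q)); continue
        c=q[:,:2].mean(0); w,v=np.linalg.eigh(np.cov(q[:,:2].T)); a=v[:,1]; a=a*np.sign(a[1])
        t=(q[:,:2]-c)@a; print(n,name,len(q),c.round(1),"lat axis",a.round(3),"sd",np.sqrt(w).round(1),"range",t.min().round(),t.max().round(),"z",q[:,2].min().round(),q[:,2].max().round(), "mid",(c+a*(t.min()+t.max())/2).round())
    for name,x0,x1,y0,y1 in(("purple",230,345,60,220),("turq",230,345,-100,60)):
        q=P[(P[...,0]>x0)&(P[...,0]<x1)&(P[...,1]>y0)&(P[...,1]<y1)&(P[...,2]>28)&(P[...,2]<230)]
        if len(q): print(n,name,len(q),q.min(0).round(),q.max(0).round())
```

```text
scene rabbit 180 [346.7 116.1] lat axis [-0.39   0.921] sd [4.2 9.6] range -24.0 16.0 z 29.0 176.0 mid [348. 113.]
scene cat 400 [362.4 -94.5] lat axis [-0.724  0.689] sd [ 5.9 16.1] range -35.0 30.0 z 28.0 176.0 mid [364. -96.]
scene purple 544 [293.  94.  28.] [345. 174. 176.]
scene turq 209 [301. -98.  29.] [345. -54. 176.]
stop [734. -10.  24.]
strip L end [717. 219.  30.]
strip R end [ 766. -233.   30.]
near L [427. 196.  12.]
near R [ 466. -257.   12.]
strip pts 5
[[ 660. -196.   27.]
 [ 636.   59.   24.]
 [ 604. -119.   24.]
 [ 547.   47.   24.]
 [ 547.  -90.   25.]]
top rabbit 34 [345.6 102.3] lat axis [-0.094  0.996] sd [4.6 9. ] range -15.0 17.0 z 35.0 153.0 mid [345. 103.]
top cat 112 [ 360.1 -102.5] lat axis [-0.751  0.66 ] sd [ 7.2 15.5] range -30.0 29.0 z 34.0 181.0 mid [ 361. -103.]
top purple 148 [278.  86.  35.] [344. 173. 184.]
top turq 100 [296. -97.  29.] [344. -60. 181.]
```

```bash
cat >> h.py <<'E'
def fig(P,x0,x1,y0,y1,zl=32,zh=240):
    q=P[(P[...,0]>x0)&(P[...,0]<x1)&(P[...,1]>y0)&(P[...,1]<y1)&(P[...,2]>zl)&(P[...,2]<zh)]
    if len(q)<8: return None
    c=np.median(q[:,:2],0); w,v=np.linalg.eigh(np.cov(q[:,:2].T)); a=v[:,1]; a=a*np.sign(a[1]); t=(q[:,:2]-c)@a
    lo,hi=np.percentile(t,[1,99]); k=(q[:,:2]-c)@np.array([a[1],-a[0]])
    return dict(n=len(q),mid=(c+a*(lo+hi)/2).round(1).tolist(),ang=round(float(np.arctan2(-a[0],a[1])),3),w=round(hi-lo),th=np.percentile(k,[2,98]).round().tolist(),z=np.percentile(q[:,2],[1,99]).round().tolist(),x=np.percentile(q[:,0],[1,99]).round().tolist(),y=np.percentile(q[:,1],[1,99]).round().tolist())
W=dict(rabbit=(410,580,25,220),cat=(410,600,-220,5),purple=(240,385,60,220),turq=(250,405,-170,40),tub=(350,620,-450,-250),brushes=(550,760,390,600),paint=(350,560,440,620))
E
python3 - <<'E'
from h import *
for n in("scene","top"):
    p=get_image(n); P=cloud(p)
    for k,w in W.items(): print(n,k,fig(P,*w))
    if n=="top":
        print([(onplane(p,d["at"],24).round(),d["conf"]) for d in place_of(p,"stop")])
        b=P[(P[...,2]>24)&(P[...,2]<40)&(P[...,0]>690)&(P[...,0]<800)&(abs(P[...,1])<230)]
    else:
        b=P[(P[...,2]>24)&(P[...,2]<40)&(P[...,0]>690)&(P[...,0]<800)&(abs(P[...,1])<230)]
        print(place_of(p,"stop")[0]["at"],onplane(p,place_of(p,"stop")[0]["at"],24))
    c=np.polyfit(b[:,1],b[:,0],1); print("strip",len(b),c,np.std(b[:,0]-np.polyval(c,b[:,1])),b[:,2].mean())
    bd=P[(P[...,0]>560)&(P[...,0]<680)&(abs(P[...,1])<150)]; print("board z",np.nanmedian(bd[:,2]))
E
```

```text
scene rabbit {'n': 783, 'mid': [503.9, 86.5], 'ang': 0.141, 'w': 94, 'th': [-20.0, 5.0], 'z': [33.0, 187.0], 'x': [480.0, 509.0], 'y': [39.0, 132.0]}
scene cat {'n': 628, 'mid': [525.6, -127.7], 'ang': 0.394, 'w': 98, 'th': [-19.0, 6.0], 'z': [34.0, 145.0], 'x': [493.0, 544.0], 'y': [-174.0, -83.0]}
scene purple {'n': 609, 'mid': [329.9, 134.7], 'ang': 0.649, 'w': 88, 'th': [-18.0, 7.0], 'z': [34.0, 175.0], 'x': [301.0, 358.0], 'y': [95.0, 170.0]}
scene turq {'n': 547, 'mid': [352.2, -86.2], 'ang': 0.918, 'w': 92, 'th': [-19.0, 7.0], 'z': [33.0, 174.0], 'x': [314.0, 389.0], 'y': [-123.0, -62.0]}
scene tub {'n': 256, 'mid': [489.9, -436.8], 'ang': -1.453, 'w': 101, 'th': [-14.0, 17.0], 'z': [33.0, 89.0], 'x': [440.0, 541.0], 'y': [-449.0, -417.0]}
scene brushes {'n': 1142, 'mid': [651.7, 451.9], 'ang': -1.039, 'w': 72, 'th': [-35.0, 36.0], 'z': [35.0, 204.0], 'x': [607.0, 692.0], 'y': [409.0, 490.0]}
scene paint {'n': 1316, 'mid': [479.4, 514.5], 'ang': 0.148, 'w': 95, 'th': [-68.0, 16.0], 'z': [33.0, 122.0], 'x': [407.0, 497.0], 'y': [464.0, 559.0]}
[224.3, 246.0] [740.51161284 -13.7
[... 624 characters left out ...]
: 1.009, 'w': 96, 'th': [-13.0, 9.0], 'z': [34.0, 180.0], 'x': [300.0, 383.0], 'y': [-127.0, -63.0]}
top tub {'n': 196, 'mid': [483.1, -440.6], 'ang': -1.423, 'w': 102, 'th': [-14.0, 12.0], 'z': [35.0, 94.0], 'x': [432.0, 534.0], 'y': [-450.0, -421.0]}
top brushes {'n': 405, 'mid': [642.5, 451.5], 'ang': -0.908, 'w': 72, 'th': [-32.0, 36.0], 'z': [39.0, 205.0], 'x': [599.0, 685.0], 'y': [405.0, 488.0]}
top paint {'n': 665, 'mid': [444.3, 504.7], 'ang': -0.106, 'w': 93, 'th': [-47.0, 43.0], 'z': [36.0, 128.0], 'x': [394.0, 489.0], 'y': [459.0, 550.0]}
[(array([733., -10.,  24.]), 0.96)]
strip 560 [-9.25406223e-02  7.38172118e+02] 6.887236013160571 29.918195551525976
board z 11.773534352868865
```

>>> carry_out([
  [0.043,0.043,0],
  [0.086,0.086,0],
  [0.129,0.129,0],
  [0.172,0.172,0],
  [0.215,0.215,0],
  [0.258,0.258,0],
  [0.3,0.3,0],
  [0.34,0.34,0],
], roll=[-4,-8,-12,-16,-20,-24,-27,-28.7], claw=[0.03,0.03,0.03,0.03,0.03,0.03,0.03,0.03])

```text
clock: 2.35
position: [425.4, 124.8, 405.2]
ee_rot: [0.999, 0.047, 0.001, -0.0]
contact_force: [0.9, 0.5, 0.4]
gripper_width: 30.2
grasp_force: 0.0
```

Run:
```python
from h import *
T,s=pose(); p=get_image("wrist"); save(p,"w0"); print(s["clock"],T.round(3).tolist(),s["gripper_width"],s["joints"],np.array(p["T_tool_cam"]).round(2).tolist())
P=cloud(p,T)
for k in("rabbit","cat","purple"): print(k,fig(P,*W[k]))
b=P[(P[...,2]>25)&(P[...,2]<40)&(P[...,0]>690)&(P[...,0]<800)&(abs(P[...,1])<230)]
print(len(b))
if len(b)>30: print(np.polyfit(b[:,1],b[:,0],1))
for t in("rabbit","ear_left","ear_right","stop"):
    print(t,[(np.round(d["at"]).tolist(),round(d["conf"],2),onplane(p,d["at"],dict(rabbit=12,stop=24).get(t,187),T).round()) for d in place_of(p,t)[:3]])
```

```text
2.35 [[0.996, 0.094, 0.001, 425.378], [0.094, -0.996, 0.001, 124.827], [0.001, -0.001, -1.0, 405.222], [0.0, 0.0, 0.0, 1.0]] 30.225382309465335 [ 6.54265214e-01  6.93029899e-02 -4.10364324e-01  2.26904316e-04
 -1.08977598e+00  1.01094722e+00] [[-0.0, 0.97, 0.26, 64.87], [1.0, 0.0, -0.0, -0.28], [-0.0, 0.26, -0.97, 30.24], [0.0, 0.0, 0.0, 1.0]]
rabbit {'n': 4672, 'mid': [485.5, 109.2], 'ang': 0.356, 'w': 102, 'th': [-46.0, 16.0], 'z': [57.0, 239.0], 'x': [425.0, 504.0], 'y': [59.0, 141.0]}
cat {'n': 1886, 'mid': [517.0, -100.4], 'ang': 0.784, 'w': 56, 'th': [-13.0, 8.0], 'z': [33.0, 110.0], 'x': [489.0, 527.0], 'y': [-129.0, -82.0]}
purple {'n': 4485, 'mid': [336.2, 123.8], 'ang': 0.526, 'w': 65, 'th': [-15.0, 8.0], 'z': [35.0, 176.0], 'x': [311.0, 356.0], 'y': [93.0, 151.0]}
0
rabbit [([412.0, 243.0], 0.95, array([346., -86.,  12.])), ([295.0, 109.0], 0.85, array([496.,  84.,  12.])), ([240.0, 246.0], 0.75, array([321., 132.,  12.]))]
ear_left [([308.0, 118.0], 0.63, array([489.,  98., 187.]))]
ear_right [([253.0, 329.0], 0.94, array([339., 117., 187.])), ([509.0, 349.0], 0.62, array([340., -71., 187.]))]
stop []
```

View pics/w0.png

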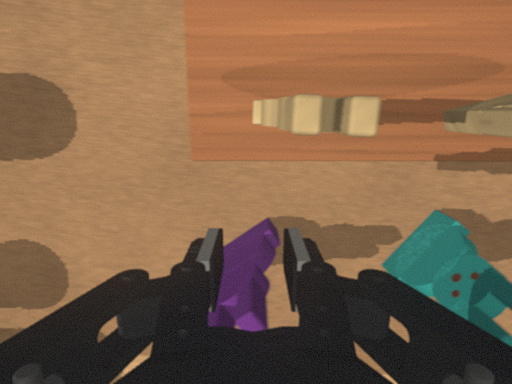

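The rabbit's edges show at columns 252–382, rows 95–136. Purple is below the fingers in view, and the board's near edge is at row 160.

Run:
```python
from h import *
T,s=pose(); p=get_image("wrist"); P=cloud(p,T)
for zl,zh in((32,195),(35,80),(90,150),(170,195)): print(zl,fig(P,465,540,20,150,zl,zh))
q=P[(P[...,0]<405)&(P[...,2]>20)&(P[...,2]<200)]; print("near things max x",np.percentile(q[:,0],99))
g=P[(P[...,2]>215)&(P[...,2]<260)]; print("finger pts",g.min(0),g.max(0))
```

```text
32 {'n': 4524, 'mid': [491.4, 95.1], 'ang': 0.063, 'w': 73, 'th': [-12.0, 11.0], 'z': [57.0, 189.0], 'x': [479.0, 504.0], 'y': [59.0, 131.0]}
35 {'n': 352, 'mid': [489.1, 125.8], 'ang': -1.505, 'w': 23, 'th': [-7.0, 6.0], 'z': [55.0, 80.0], 'x': [478.0, 501.0], 'y': [120.0, 133.0]}
90 {'n': 546, 'mid': [492.6, 93.8], 'ang': 0.083, 'w': 39, 'th': [-13.0, 10.0], 'z': [90.0, 150.0], 'x': [478.0, 504.0], 'y': [75.0, 113.0]}
170 {'n': 2764, 'mid': [491.4, 83.7], 'ang': 0.062, 'w': 51, 'th': [-11.0, 12.0], 'z': [171.0, 189.0], 'x': [479.0, 504.0], 'y': [58.0, 109.0]}
near things max x 385.3692356624553
finger pts [411.95431947  98.97097727 233.02077216] [437.96475028 156.10477303 259.9999415 ]
```

>>> carry_out([
  [0.016,0.043,0],
  [0.016,0.043,0.03],
  [0.016,0.043,0.07],
  [0.016,0.043,0.104],
  [0.016,0.043,0.104],
], roll=[0,0,0,0,0], claw=[0.01,0.01,0.01,0.01,0.01])

```text
clock: 3.28
position: [444.2, 86.4, 298.8]
ee_rot: [0.999, 0.048, -0.003, 0.001]
contact_force: [0.5, 0.1, 0.2]
gripper_width: 10.1
grasp_force: 0.0
```

>>> carry_out([
  [0.012,-0.001,0],
  [0.02,-0.001,0],
  [0.028,-0.001,0],
  [0.036,-0.001,0],
  [0.044,-0.001,0],
  [0.05,-0.001,0],
  [0.03,-0.001,0],
  [0.005,-0.001,0],
], roll=[0,0,0,0,0,0,0,0], claw=[0.01,0.01,0.01,0.01,0.01,0.01,0.01,0.01])

```text
clock: 4.28
position: [450.0, 86.9, 300.5]
ee_rot: [0.999, 0.046, -0.0, 0.0]
contact_force: [-0.6, 0.9, -0.4]
gripper_width: 9.8
grasp_force: 0.0
```

```bash
cat > look.py <<'E'
from h import *
import sys
T,s=pose(); p=get_image("wrist"); save(p,sys.argv[1]); P=cloud(p,T)
print(s["clock"],T[:3,3].round(1),s["contact_force"])
q=P[(P[...,0]>465)&(P[...,0]<760)&(P[...,1]>10)&(P[...,1]<160)&(P[...,2]>25)&(P[...,2]<60)]; print(len(q),np.percentile(q,[1,50,99],axis=0).round(1).tolist())
p=get_image("top"); save(p,sys.argv[1]+"t"); P=cloud(p); print("cat",fig(P,*W["cat"]))
a=p["img"][120:230,180:330]; b=cv2.imread("pics/"+sys.argv[1]+".png"); a=cv2.resize(cv2.cvtColor(a,cv2.COLOR_RGB2BGR),(524,384)); cv2.imwrite("pics/"+sys.argv[1]+"c.png",cv2.resize(np.hstack([b,a]),(800,297)))
E
python3 look.py w1
```

```text
4.275 [450.   86.9 300.5] [-0.6240813  0.9263154 -0.3648627]
16051 [[497.7, 37.3, 35.5], [537.3, 86.3, 47.8], [575.8, 132.7, 59.7]]
cat {'n': 173, 'mid': [512.2, -133.7], 'ang': 0.343, 'w': 98, 'th': [-11.0, 12.0], 'z': [40.0, 152.0], 'x': [487.0, 537.0], 'y': [-181.0, -85.0]}
```

View pics/w1c.png

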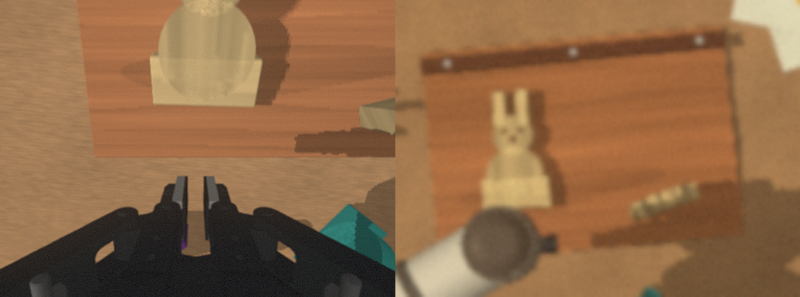

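The rabbit has gone onto its back (base at wrist-view columns 150–260, ears pointing to the strip) but the depth suggests it was still settling. The cat is unmoved. Next I lower the opened fingers behind the base.

>>> carry_out([
  [0,0.001,0.03],
  [0,0.001,0.06],
  [0,0.001,0.09],
  [0,0.001,0.106],
  [0,0.001,0.106],
], roll=[0,0,0,0,0], claw=[0.06,0.06,0.06,0.06,0.06])

```text
clock: 5.0
position: [450.5, 86.0, 193.6]
ee_rot: [0.999, 0.047, -0.001, 0.001]
contact_force: [0.1, 0.7, 1.2]
gripper_width: 60.0
grasp_force: 0.0
```

```bash
cat > m.py <<'E'
from h import *
T,s=pose(); print(s["clock"],T[:3,:].round(3).tolist(),s["contact_force"])
for n in("top","scene","wrist"):
    p=get_image(n); P=cloud(p,T)
    q=P[(P[...,0]>480)&(P[...,0]<725)&(P[...,1]>10)&(P[...,1]<160)&(P[...,2]>27)&(P[...,2]<45)]
    q=q[q[:,0]<725-0.0927*q[:,1]-4]
    if len(q)<20: print(n,len(q)); continue
    u=np.array([np.cos(.0927),np.sin(.0927)]); a=q[:,:2]@u; l=q[:,:2]@np.array([-u[1],u[0]])
    print(n,len(q),"along",np.percentile(a,[.5,2,98,99.5]).round(1),"lat",np.percentile(l,[1,99]).round(1),"z",np.percentile(q[:,2],[2,50,98]).round(1))
    near=[np.percentile(a[(l>y)&(l<y+10)],1).round(1) if ((l>y)&(l<y+10)).any() else None for y in range(int(np.percentile(l,1)),int(np.percentile(l,99))-9,20)]; print(" near edge",near)
    for t in("ear_left","ear_right","stop","rabbit"):
        for d in place_of(p,t)[:2]:
            w=onplane(p,d["at"],24,T); print("  ",t,round(d["conf"],2),"along",(w[:2]@u).round(1),"lat",(w[:2]@np.array([-u[1],u[0]])).round(1))
    b=P[(P[...,2]>25)&(P[...,2]<40)&(P[...,0]>690)&(P[...,0]<800)&(abs(P[...,1])<230)]
    if len(b)>50: print("  strip",np.polyfit(b[:,1],b[:,0],1))
E
python3 m.py
```

```text
5.0 [[0.996, 0.093, -0.002, 450.48], [0.093, -0.996, -0.001, 85.953], [-0.002, 0.001, -1.0, 193.633]] [0.09085213 0.6657498  1.15220806]
top 690 along [511.9 514.4 679.4 683.4] lat [-13.2  80.7] z [28.5 35.8 43.5]
 near edge [np.float64(511.6), np.float64(513.8), np.float64(512.3), np.float64(517.5), np.float64(515.7)]
   ear_left 0.65 along 306.7 lat 127.8
   ear_left 0.58 along 688.0 lat 54.1
   ear_right 0.78 along 691.9 lat 8.7
   ear_right 0.49 along 300.4 lat -133.8
   stop 0.81 along 725.4 lat -75.8
   rabbit 0.81 along 507.0 lat 48.3
   rabbit 0.64 along 320.9 lat 102.5
  strip [-9.16362547e-02  7.38350545e+02]
scene 714 along [516.2 519.5 688.2 691. ] lat [-11.9  85.5] z [28.4 34.9 38.2]
 near edge [np.float64(516.4), np.float64(519.2), np.float64(516.6), np.float64(518.8), np.float64(517.9)]
   ear_left 0.86 along 673.0 lat 40.4
   ear_left 0.69 along 100.4 lat -277.9
   ear_right 0.84 along 89.7 lat 10.4
   ear_right 0.73 along 75.8 lat -225.5
   stop 0.72 along 747.6 lat -75.7
   rabbit 0.86 along 368.8 lat -119.8
   rabbit 0.75 along 335.9 lat 100.2
  strip [-9.38599296e-02  7.44563002e+02]
wrist 32194 along [513.6 514.8 559.7 560.5] lat [-12.5  83.9] z [33.4 34.8 36.2]
 near edge [np.float64(513.2), np.float64(513.6), np.float64(514.4), np.float64(514.8), np.float64(515.6)]
   rabbit 0.55 along 515.1 lat 35.8
```

>>> carry_out([
  [0.018,0.008,0.004],
  [0.036,0.008,0.004],
  [0.042,0.008,0.004],
  [0.048,0.008,0.004],
  [0.054,0.008,0.004],
  [0.06,0.008,0.004],
  [0.066,0.008,0.004],
  [0.072,0.008,0.004],
], roll=[0,0,0,0,0,0,0,0], claw=[0.06,0.06,0.06,0.06,0.06,0.06,0.06,0.06])

```text
clock: 6.75
position: [522.8, 84.7, 190.6]
ee_rot: [0.999, 0.047, -0.0, -0.0]
contact_force: [-0.4, -0.5, -0.7]
gripper_width: 59.6
grasp_force: 0.5
```

```bash
python3 m.py; python3 look.py w2 | head -1
```

```text
6.75 [[0.996, 0.093, -0.0, 522.823], [0.093, -0.996, 0.0, 84.74], [-0.0, -0.0, -1.0, 190.626]] [-0.40948663 -0.4580819  -0.67049541]
top 379 along [547.2 560.2 706.4 708.9] lat [-13.1  66.6] z [28.3 36.1 42.3]
 near edge [np.float64(540.6), np.float64(588.5), np.float64(600.3), np.float64(606.0)]
   ear_left 0.94 along 714.7 lat 67.5
   ear_left 0.69 along 340.0 lat -138.6
   ear_right 0.69 along 712.5 lat 18.1
   ear_right 0.65 along 339.6 lat 93.6
   stop 0.81 along 726.4 lat -77.5
   stop 0.18 along 488.3 lat 477.8
   rabbit 0.55 along 533.2 lat 38.6
   rabbit 0.55 along 332.9 lat -117.0
  strip [-9.88933886e-02  7.36990248e+02]
scene 777 along [523.4 534.7 714.5 717. ] lat [-9.1 86.1] z [28.7 34.9 39.2]
 near edge [np.float64(532.6), np.float64(544.0), np.float64(544.4), np.float64(547.1), np.float64(523.2)]
   ear_left 0.92 along 41.5 lat 47.4
   ear_left 0.76 along 85.8 lat -269.4
   ear_right 0.84 along 88.4 lat 10.8
   ear_right 0.82 along 59.9 lat -233.5
   stop 0.66 along 747.4 lat -69.7
   rabbit 0.83 along 367.8 lat -110.8
   rabbit 0.75 along 345.0 lat 103.2
  strip [-1.07826830e-01  7.41777662e+02]
wrist 49461 along [523.2 535.2 629.3 631. ] lat [-10.4  84.1] z [34.7 36.3 37.9]
 near edge [np.float64(534.6), np.float64(541.8), np.float64(542.0), np.float64(542.0), np.float64(534.6)]
   rabbit 0.75 along 540.5 lat 36.6
7.5 [522.5  84.6 190.7] [0.71694752 0.80802357 0.04665706]
```

View pics/w2c.png

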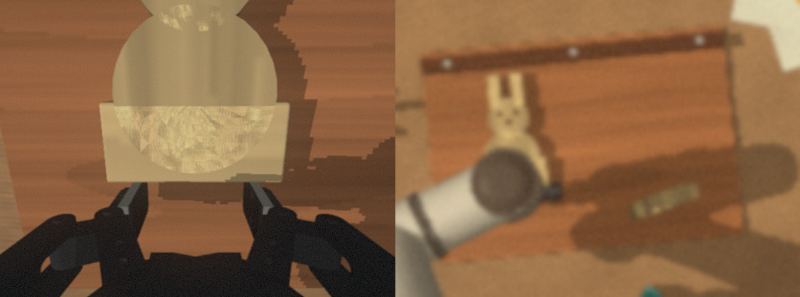

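The base now sits square against both fingers (wrist-view row 181), with the ear tips about 10 mm short of the strip. I creep the rest of the way.

>>> carry_out([
  [0.004,0,0],
  [0.006,0,0],
  [0.008,0,0],
  [0.0095,0,0],
  [0.011,0,0],
  [0.011,0,0],
], roll=[0,0,0,0,0,0], claw=[0.06,0.06,0.06,0.06,0.06,0.06])

```text
clock: 8.35
position: [533.7, 85.7, 190.6]
ee_rot: [0.999, 0.047, 0.0, -0.0]
contact_force: [-0.7, -0.4, 0.1]
gripper_width: 60.0
grasp_force: 0.3
```

>>> carry_out([
  [0.0015,0,0],
  [0.003,0,0],
  [0.003,0,0],
], roll=[0,0,0], claw=[0.06,0.06,0.06])

```text
clock: 8.72
position: [536.3, 86.0, 190.6]
ee_rot: [0.999, 0.047, -0.0, 0.0]
contact_force: [-0.8, -0.0, -0.7]
gripper_width: 60.0
grasp_force: 0.9
```

>>> carry_out([
  [0.0015,0,0],
  [0.003,0,0],
  [0.003,0,0],
], roll=[0,0,0], claw=[0.06,0.06,0.06])

```text
clock: 9.1
position: [537.4, 86.0, 190.4]
ee_rot: [0.999, 0.046, -0.003, 0.001]
contact_force: [-8.6, 2.5, 6.3]
gripper_width: 59.9
grasp_force: 4.4
```

>>> carry_out([
  [0.0015,0,0],
  [0.0015,0,0],
], roll=[0,0], claw=[0.06,0.06])

```text
clock: 9.35
position: [537.9, 85.9, 190.3]
ee_rot: [0.999, 0.046, -0.005, 0.001]
contact_force: [-11.6, 2.9, 7.5]
gripper_width: 59.7
grasp_force: 5.9
```

```bash
python3 m.py | grep -A1 -E "wrist|^9|top|strip"
python3 - <<'E'
from h import *
p=get_image("scene"); a=cv2.cvtColor(p["img"],cv2.COLOR_RGB2BGR)[185:285,160:340]; cv2.imwrite("pics/s3.png",cv2.resize(a,(800,444),interpolation=cv2.INTER_CUBIC))
E
```

```text
9.35 [[0.996, 0.092, -0.009, 537.926], [0.092, -0.996, -0.003, 85.919], [-0.009, 0.002, -1.0, 190.312]] [-11.59584593   2.8751001    7.51714508]
top 331 along [558.2 570.6 714.9 717.4] lat [-13.2  62.7] z [27.9 35.2 42.8]
 near edge [np.float64(555.7), np.float64(609.9), np.float64(622.0), np.float64(624.8)]
--
   stop 0.64 along 721.3 lat -71.3
   rabbit 0.94 along 551.9 lat 34.8
--
  strip [-1.05296498e-01  7.36139342e+02]
scene 753 along [539.9 548.2 713.3 716.9] lat [-9.  85.9] z [29.2 35.1 40.6]
--
   stop 0.87 along 738.6 lat -72.4
   rabbit 0.9 along 348.9 lat -118.4
--
  strip [-1.08800590e-01  7.41480307e+02]
wrist 50057 along [536.9 548.8 642.6 644.2] lat [-10.2  84.1] z [35.1 36.5 38.2]
 near edge [np.float64(548.3), np.float64(554.4), np.float64(554.5), np.float64(554.6), np.float64(548.4)]
```

View pics/s3.png

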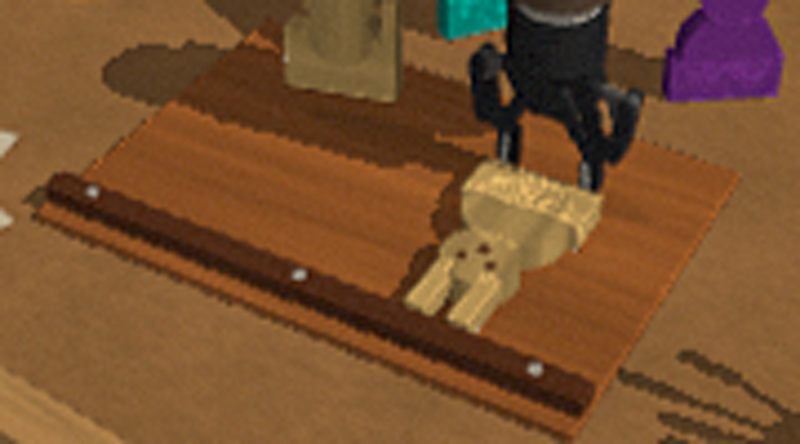

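Both ear tips sit at the strip (crop (415,305) and (465,325)), with a firm contact force and the cat standing. Backing off and rising to check from above.

>>> carry_out([
  [-0.004,0,0],
  [-0.015,0,0],
  [-0.035,0,0],
  [-0.04,0,-0.06],
  [-0.04,0,-0.12],
  [-0.02,0,-0.17],
  [0.03,0,-0.2],
  [0.06,0,-0.2],
], roll=[0,0,0,0,0,0,0,0], claw=[0.06,0.06,0.06,0.06,0.06,0.06,0.06,0.06])

```text
clock: 11.15
position: [602.5, 92.1, 395.0]
ee_rot: [0.999, 0.047, 0.005, -0.001]
contact_force: [-0.2, 0.5, -0.3]
gripper_width: 59.8
grasp_force: 0.0
```

```bash
python3 m.py | tail -8; python3 look.py w4 | tail -1
python3 - <<'E'
from h import *
T,s=pose(); p=get_image("wrist"); P=cloud(p,T); u=np.array([np.cos(.0927),np.sin(.0927)]); v=np.array([-u[1],u[0]])
a=P[...,:2]@u; l=P[...,:2]@v; Z=P[...,2]
for y in range(0,70,5):
    m=(abs(l-y)<2.5)&(a>690)&(a<745); o=[]
    for x in range(700,742,3):
        k=m&(abs(a-x)<1.5); o.append(int(round(np.nanmedian(Z[k]))) if k.any() else -1)
    print(y,o)
m=(l>30)&(l<42)&(a>560)&(a<680)&(Z>28)
if m.any(): print("tilt",np.polyfit(a[m],Z[m],1))
E
```

```text
wrist 9624 along [559.3 561.6 712.8 716.4] lat [-8.9 85. ] z [38.7 40.6 42.5]
 near edge [np.float64(559.3), np.float64(560.7), np.float64(560.3), np.float64(560.6), np.float64(559.4)]
   ear_left 0.82 along 733.5 lat 52.1
   ear_right 0.94 along 735.7 lat 21.2
   stop 0.61 along 733.8 lat -68.5
   rabbit 0.96 along 560.7 lat 39.2
   rabbit 0.88 along 359.3 lat -112.4
  strip [-9.41726574e-02  7.46260973e+02]
cat {'n': 171, 'mid': [513.3, -133.6], 'ang': 0.341, 'w': 98, 'th': [-12.0, 11.0], 'z': [41.0, 152.0], 'x': [488.0, 537.0], 'y': [-181.0, -85.0]}
0 [13, 12, 12, 12, 12, 13, 13, 12, 12, 18, 30, 31, 30, 30]
5 [13, 13, 12, 13, 12, 13, 13, 13, 12, 18, 31, 31, 30, 30]
10 [13, 14, 14, 13, 14, 14, 15, 13, 13, 24, 31, 31, 30, 30]
15 [37, 36, 36, 37, 37, 37, 36, 37, 36, 34, 31, 31, 30, 31]
20 [37, 36, 37, 36, 37, 37, 37, 37, 37, 34, 31, 31, 30, 31]
25 [36, 36, 36, 36, 37, 36, 37, 37, 36, 35, 30, 30, 31, 31]
30 [13, 14, 13, 13, 13, 14, 13, 13, 13, 23, 30, 31, 31, 31]
35 [13, 13, 13, 13, 12, 13, 13, 12, 13, 18, 31, 31, 30, 31]
40 [13, 13, 12, 12, 12, 12, 13, 12, 13, 18, 31, 30, 30, 30]
45 [23, 32, 22, 22, 22, 29, 14, 27, 27, 23, 30, 31, 31, 30]
50 [36, 36, 36, 36, 37, 36, 37, 36, 36, 33, 30, 31, 30, 31]
55 [37, 37, 36, 36, 37, 36, 37, 37, 36, 32, 31, 31, 30, 31]
60 [36, 36, 36, 36, 37, 36, 36, 37, 37, 34, 30, 30, 30, 30]
65 [13, 13, 13, 13, 13, 13, 13, 12, 12, 25, 31, 31, 30, 30]
tilt [ -0.86835638 758.25101027]
```

View pics/w4.png

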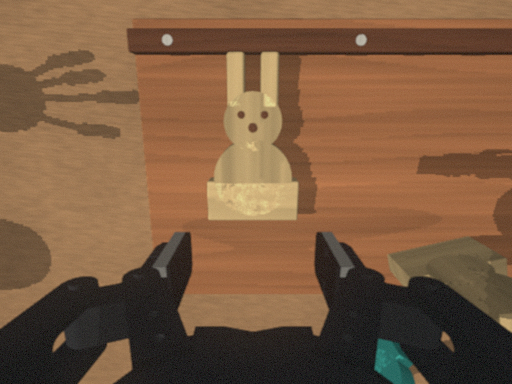

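The rabbit lies face up and flat. Both ear tips, at (235,53) and (270,53), meet the strip with no gap, and the cat is where it was.

```bash
python3 -c "
from bench import *
print(job_done())"
```

```text
the job is handed in; nothing more can be done
None
```

The job is handed in: the rabbit lies flat, face up, with both ear tips butted against the stop strip, the cat still stands where it was, and the arm never went near the tub, jar or paint can.

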